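# Wipe the filler chips off the scraping plate into its tray

## Task

Take the scraper block from its green mat and use it to wipe all four loose filler chips off the metal plate, over the open edge and into the blue tray; do not touch the chips with the hand. Then stand the scraper upright on its mat again and let go. Leave the other things on the bench where they are.

Things in the scene. Friction and masses are not known exactly. Their poses are not given: they have to be found in the camera images.
- plate_edge (a point): Middle of the open edge of the bare dark steel plate of the fixed scraping station, at its top face (40 above the bench). +x runs level from the edge back over the plate, roughly away from the robot; the blue chip tray lies along -x, below the edge: chips are wiped off along -x. z up. The plate is 200 long (x).
- station: The scraping station, same axes as plate_edge; origin on the bench below it. Along both sides of the plate runs a straight light metal rail, 10 thick, standing 12 above the plate; the plate is 160 wide (y) between the rails. Its rear end (+x) has no rail.
- tray_floor (a point): Centre of the inner floor of the blue tray, 5 above the bench, 35 below the plate's top face; axes as plate_edge. Inside, the tray reaches 47 either way along x and 80 either way along y; it starts right below the plate's edge; its outer walls stand 30 above its floor.
- scraper_center (a point): Loose scraper block, 0.15 to 0.3 kg, standing on the green mat: its centre, half-way up its 62 (31 above its underside). z up, y along its length, x across it. Dark rubber foot 140 long (y), 30 thick (x), 16 high; on it a light wooden grip, 110 long, 24 thick, from 16 to 62 above the underside. Both faces alike.
- mat_top (a point): Centre of the top face of the flat green mat on which the scraper lives; the mat is fixed, 120 (x) by 200 (y), 4 thick. Its z is up.
- chip0_center (a point): Centre of a loose chip of cured filler (red), about 30 x 24 x 10 high, 11 g, lying flat on the plate between 15 and 135 from the open edge and within 60 of the plate's middle line, at any yaw.
- chip1_center (a point): Centre of a loose chip of cured filler (cream), about 30 x 24 x 10 high, 11 g, lying flat on the plate between 15 and 135 from the open edge and within 60 of the plate's middle line, at any yaw.
- chip2_center (a point): Centre of a loose chip of cured filler (red), about 30 x 24 x 10 high, 11 g, lying flat on the plate between 15 and 135 from the open edge and within 60 of the plate's middle line, at any yaw.
- chip3_center (a point): Centre of a loose chip of cured filler (cream), about 30 x 24 x 10 high, 11 g, lying flat on the plate between 15 and 135 from the open edge and within 60 of the plate's middle line, at any yaw.
- scraper: The same scraper block; this origin is the centre of its underside.
- jar: Bystander, loose: closed paint jar, 50 across, 60 high, standing between the scraping station and the mat; origin on its underside.
- tape: Bystander, loose: yellow tape roll lying flat, 90 across, 26 high, beyond the middle of the work area; origin on its underside.
- block: Bystander, loose: orange sanding block, 70 x 110 x 35 high, far side of the bench; origin on its underside.
- cup: Bystander, loose: white empty mixing cup, 80 across at the rim, 85 high, far side of the bench; origin on its underside.
- brush: Bystander, loose: paint brush lying on the bench at the right; origin on its underside.
- tin: Bystander, loose: paint tin, 90 across, 100 high, standing at the left; origin on its underside.
- chip0: The same chip as chip0_center; this origin is the centre of its underside.
- chip1: The same chip as chip1_center; this origin is the centre of its underside.
- chip2: The same chip as chip2_center; this origin is the centre of its underside.
- chip3: The same chip as chip3_center; this origin is the centre of its underside.

How it is judged (in metres and radians):
On the way:
1. all four chips lie in the blue tray (x of chip0_center in the frame of tray_floor between -0.055 and 0.055 m and y of chip0_center in the frame of tray_floor between -0.085 and 0.085 m and z of chip0_center in the frame of tray_floor between -0.005 and 0.028 m and x of chip1_center in the frame of tray_floor between -0.055 and 0.055 m and y of chip1_center in the frame of tray_floor between -0.085 and 0.085 m and z of chip1_center in the frame of tray_floor between -0.005 and 0.028 m and x of chip2_center in the frame of tray_floor between -0.055 and 0.055 m and y of chip2_center in the frame of tray_floor between -0.085 and 0.085 m and z of chip2_center in the frame of tray_floor between -0.005 and 0.028 m and x of chip3_center in the frame of tray_floor between -0.055 and 0.055 m and y of chip3_center in the frame of tray_floor between -0.085 and 0.085 m and z of chip3_center in the frame of tray_floor between -0.005 and 0.028 m), for 0.2 s.
At the end, for the whole second after the job is handed in: All four chips rest in the tray: centres within 55 mm (x) and 85 mm (y) of its centre, under 28 mm above its floor. The scraper stands at rest on the mat: upright to 0.15 rad, centre within 55 mm (mat x) and 90 mm (mat y) of the mat's centre and 25 to 37 mm above it (all of step 1 and x of scraper_center in the frame of mat_top between -0.055 and 0.055 m and y of scraper_center in the frame of mat_top between -0.09 and 0.09 m and z of scraper_center in the frame of mat_top between 0.025 and 0.037 m and angle between scraper_center's own z axis and vertical below 0.15 rad and linear speed of each of scraper, chip0, chip1, chip2, chip3 below 0.02 m/s); the robot touches nothing.
It fails at once if the robot itself (hand, fingers or arm) touches a chip instead of the scraper (contact force between any of the fingers, the arm and chip0 above 0.3 N or contact force between any of the fingers, the arm and chip1 above 0.3 N or contact force between any of the fingers, the arm and chip2 above 0.3 N or contact force between any of the fingers, the arm and chip3 above 0.3 N).
It fails at once if a bystander is shifted by more than 30 mm (distance of any of jar, tape, block, cup, brush, tin from where it was at the start of the episode above 0.03 m).
It also fails if it takes over 56 s, if anything falls off the work surface, if the arm or the gripper's body presses on something with over 40 N, if the wrist force passes 120 N, or if a joint passes its speed limit or range.

## Robot

A 6-joint arm with a two-finger parallel gripper is mounted at the origin on the work surface. World frame = base frame: x ahead of the robot, y to its left, z up, the work surface at z = 0. Lengths are in m, angles in degrees, forces in N, time in s.
With the tool pointing down it reaches from about 0.25 to 0.725 m from the base axis. Payload 9.7 kg.
Tool frame: the origin (TCP) lies midway between the tips of the shut fingers; the grasp point (between the pads) lies 19 mm behind it; z points along the fingers, y is the line along which they close (so a half turn about z gives the same grasp; the last joint's range is limited). The gripper opens to 85 mm and grips with 20 to 120 N. Pads are 22 mm wide; open, the fingers measure 114 mm over their backs; the gripper's body (76 mm by 85 mm) begins 54 mm behind the grasp point. The pads swing forward as they close: fully open they stand 13 mm farther back than shut.
Start: joints at [-74.828, 4.979, 10.078, 95.1, 0, 90], TCP at [0.144, -0.531, 0.231] pointing down, gripper open.
Joint ranges: [-179.16, 179.16], [-48.56, 103.87], [-65.8, 70.77], [-126.05, 130.52], [-82.76, 87.17], [-180, 180]. Speed limits (degrees/s): [127.2, 127.2, 147.25, 180, 180, 180].

## Interface

Orientations are given as [roll, pitch, yaw] about the fixed x, y, z axes, in that order (R = Rz(yaw) Ry(pitch) Rx(roll)).
In Python, from workcell import bot gives the robot as it stands.
- The arm moves only by the shell command python3 -m crank 'ROWS' [FORCE]. ROWS is JSON, a list of rows, each an object with "gripper": the finger opening in mm, from 0 to 85.4; "travel": the shift along the tool's x, y, z in mm, a list of three; "twist": the turn, a rotation vector about the tool's x, y, z in rad, a list of three. In form: [{"gripper": gripper, "travel": [tx, ty, tz], "twist": [rx, ry, rz]}, ...]. A call has 1 to 12 rows; each row shifts and turns the commanded pose from where the row before left it, along the tool's axes as they then stand; what a row does not reach is not made up. A row lasts 1/8 s, in which the tool goes at most 62.5 mm and 10.7 degrees, less where a joint would pass 70% of its speed; a pose out of reach is approached as far as the arm can. A call is refused whole if a number of a shift passes 62.5 or a number of a turn 0.188, either way. A call with a gripper value outside its range is refused whole. The fingers move at their own pace and stop on an object; FORCE is the grip in N (left out, the last holds). Time passes only in rows, so rows that do not move let the fingers close. It gives the time, the measured TCP pose, the force, the opening and the grip force at its end, in the units of the state.
- bot.get_obs(): the state, without advancing time (a new reading comes with each control period).
- bot.camera(name): name is "scene" or "top" or "wrist"; returns the picture (480x640x3 uint8, red, green, blue); there is no depth.
- bot.calibration(name): a dict with "vfov" (degrees; the focal length in pixels is half the picture's height over the tangent of half this angle, whatever the lens; pixels are square), "cx", "cy" (the principal point, pixels), "k1" (the pictures are not rectified: a ray, as slopes to the right and down, at radius r is drawn at 1 + k1 r^2 times it, then the intrinsics apply), "camera_from_world" (4x4, takes a point from world to camera coordinates). Camera axes: x right, y down, z forward; pixel columns grow to the right and rows downward; lengths in m; the calibration is good to about 2 mm. A picture is of the moment at which its call begins: read the wrist's pose just before it. calibration takes no time and is no camera call; for the wrist camera it gives the pose at the moment of the call.
- bot.job_done(): hands the job in; it is judged then, once.
The state is a dict: "time": time; "q": joint angles; "qd": joint speeds; "joint_efforts": joint torques, N m; "ee_pos": TCP position; "tcp_rot": TCP orientation; "wrist_force": force on the tool from outside, world axes, zero at the start; "torque": the same for the moment, N m; "opening": finger opening in m; "grasp_force": force on a finger pad.
Only numpy, scipy, OpenCV 4.12 (cv2) and the standard library are available. Lean on these libraries where they do the work, as an engineer would, in place of code of your own. Each camera call takes 0.05 s, during which the arm holds its last target. There are 200 camera calls.

## Working session

There is one attempt and no reset: what is moved stays moved. The work goes in short steps, Python scripts to look and compute and a shell command to move; the robot and the scene stay as the last step left them, time stands still between calls to the robot, and variables do not carry over. Pictures are saved under pics/ and viewed, at most 10 in all, crops included, and the job is handed in when it is done.

```bash
mkdir -p pics; cat > h.py <<'E'
import numpy as np, cv2
from workcell import bot
def ray(name,u,v,cal=None):
    c=cal or bot.calibration(name); f=240/np.tan(np.radians(c["vfov"])/2)
    d=np.array([(u-c["cx"])/f,(v-c["cy"])/f]); p=d.copy()
    for _ in range(20): p=d/(1+c["k1"]*(p@p))
    T=np.array(c["camera_from_world"]); R=T[:3,:3]; t=T[:3,3]
    return -R.T@t, R.T@np.array([p[0],p[1],1])
def px(name,u,v,z,cal=None):
    o,d=ray(name,u,v,cal); return o+d*(z-o[2])/d[2]
E
python3 - <<'E'
from h import *
for n in ("top","scene"):
    im=bot.camera(n); cv2.imwrite(f"pics/{n}0.png",im[:,:,::-1]); c=bot.calibration(n); print(n,c["vfov"],c["k1"],ray(n,320,240))
o=bot.get_obs(); print(o)
E
```

```text
top 48.61675372690414 -0.15430562842622644 (array([0.47518522, 0.02038839, 1.48002872]), array([ 0.0913086 ,  0.00527572, -0.99594848]))
scene 47.62113091876229 -0.117233631343551 (array([ 1.16803124, -0.25594196,  1.15428421]), array([-0.4350602 ,  0.20734986, -0.87630566]))
{'time': 0.1, 'q': array([-7.48284466e+01,  5.00905336e+00,  1.00402523e+01,  9.50991548e+01,
       -1.24126814e-03,  9.00011686e+01]), 'qd': array([ 0.01557843,  0.07282745, -0.00200904, -0.00301283,  0.08720528,
        0.05340818]), 'joint_efforts': array([-2.08456145e-04, -5.21558905e+01,  4.65653944e+01,  1.60364405e-02,
       -4.17957210e-05,  2.30668391e-06]), 'ee_pos': array([ 0.14388386, -0.53064526,  0.23065463]), 'tcp_rot': array([-1.79932044e+02,  1.24265325e-03,  1.51703863e+01]), 'wrist_force': array([-0.23334498,  0.19724375, -0.4566667 ]), 'torque': array([ 0.03151957,  0.01559678, -0.00847009]), 'grasp_force': 0.0, 'opening': 0.08536196215832009}
```

View pics/top0.png

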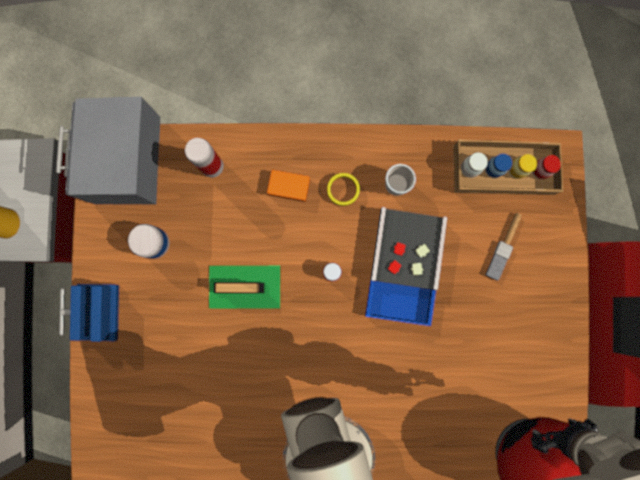

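View pics/scene0.png

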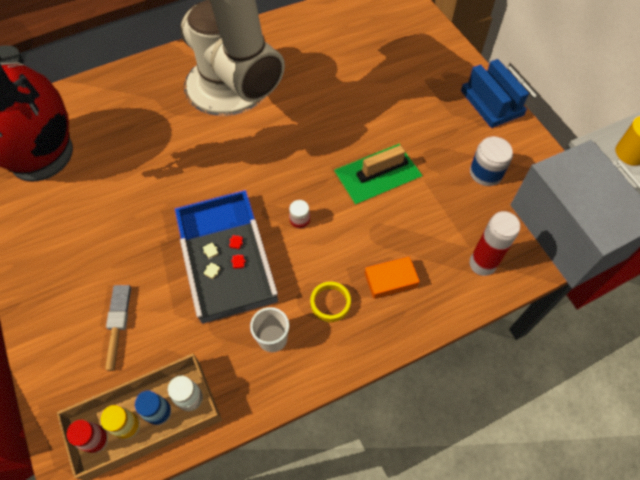

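The top view shows +x up and +y left. The scraper on its mat is near (238,288), the jar at (332,271), the plate between about (383,208) and (440,290), and the chips at (400,248), (422,250), (394,267) and (417,269). I'll enlarge this area.

```bash
python3 - <<'E'
import cv2
im=cv2.imread("pics/top0.png")
a=cv2.resize(im[200:335,355:455],None,fx=4,fy=4,interpolation=cv2.INTER_CUBIC)
b=cv2.resize(im[255:320,200:290],None,fx=4,fy=4,interpolation=cv2.INTER_CUBIC)
import numpy as np
o=np.zeros((540,770,3),np.uint8); o[:,:400]=a; o[:260,410:770]=b
cv2.imwrite("pics/c0.png",o)
E
```

```text
(no output)
```

View pics/c0.png

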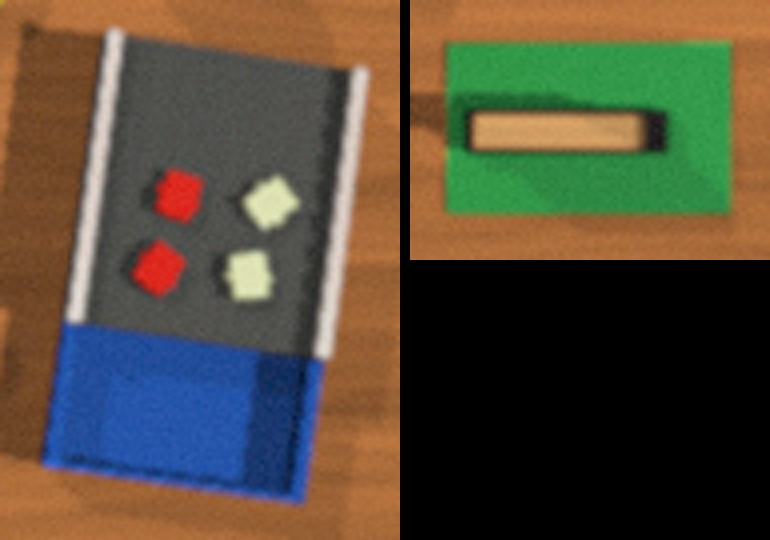

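The enlarged crop gives clear rail-top corners, mat corners and the grip-top outline. The grip top runs (471..642, 112..152) in the crop. Next I convert these to world positions and check them against the given sizes.

```bash
python3 - <<'E'
from h import *
np.set_printoptions(precision=4,suppress=True)
A=lambda x,y,z: px("top",355+(x+.5)/4-.5,200+(y+.5)/4-.5,z)
B=lambda x,y,z: px("top",200+(x-410+.5)/4-.5,255+(y+.5)/4-.5,z)
RL,FL,RR,FR=[A(x,y,.052) for x,y in((106,30),(66,322),(369,68),(331,358))]
print("rails",RL,FL,RR,FR,"len",np.linalg.norm(RL-FL),np.linalg.norm(RR-FR),"wid",np.linalg.norm(RL-RR),np.linalg.norm(FL-FR))
x=(RL-FL)+(RR-FR); y=(RL-RR)+(FL-FR)
a1=np.degrees(np.arctan2(x[1],x[0])); a2=np.degrees(np.arctan2(y[1],y[0]))-90
e=(FL+FR)/2; c=(RL+FL+RR+FR)/4; yaw=np.radians((a1+a2)/2); ex=np.array([np.cos(yaw),np.sin(yaw)]); ey=np.array([-ex[1],ex[0]])
print("yaw",a1,a2,"edge",e,"edge from centre",c[:2]-.1*ex)
E0=c[:2]-.1*ex
for n,p in (("r1",(180,195)),("r2",(159,269)),("c1",(271,203)),("c2",(250,276))):
    w=A(*p,.05)[:2]; print(n,w,(w-E0)@ex,(w-E0)@ey)
M=[B(x,y,.004) for x,y in((446,42),(732,42),(732,213),(446,213))]; print("mat",np.mean(M,0),M[0]-M[1],M[0]-M[3])
G=[B(x,y,.066) for x,y in((471,112),(642,112),(642,152),(471,152))]; print("grip",np.mean(G,0),G[0]-G[1],G[0]-G[3])
F=[B(664,112,.02),B(664,152,.02)];print("foot",F)
print("jar",px("top",332,271.5,.06))
E
```

```text
rails [ 0.6974 -0.1374  0.052 ] [ 0.4991 -0.1104  0.052 ] [ 0.6735 -0.318   0.052 ] [ 0.4759 -0.2903  0.052 ] len 0.20009751144806215 0.19953373258481866 wid 0.18217469243359366 0.18130237178691413
yaw -7.855786672419613 -7.438759502066944 edge [ 0.4875 -0.2004  0.052 ] edge from centre [ 0.4874 -0.2007]
r1 [ 0.5855 -0.1878] 0.09556879048926245 0.02585953565882782
r2 [ 0.5353 -0.1735] 0.04389648355798677 0.03337216501656842
c1 [ 0.5806 -0.2499] 0.09899830970344842 -0.03639065345991651
c2 [ 0.531  -0.2354] 0.04789151370125522 -0.0285729680167775
mat [0.4788 0.238  0.004 ] [-0.0021  0.201   0.    ] [0.1194 0.0024 0.    ]
grip [0.4754 0.2504 0.066 ] [-0.0014  0.1151  0.    ] [0.0267 0.0005 0.    ]
foot [array([0.49  , 0.1835, 0.02  ]), array([0.4626, 0.183 , 0.02  ])]
jar [ 0.5211 -0.0049  0.06  ]
```

The sizes check out: rail length 200 mm, outer width 181 mm, mat 201x119 mm, grip about 113x25 mm. The station yaw is -7.65°, the edge is at (0.487,-0.201), and the scraper is at (0.4755,0.252) with yaw of about +0.7°. I'll turn the tool first.

```bash
cat >> h.py <<'E'
from scipy.spatial.transform import Rotation as Ro
def plan(tx,ty,tz,yaw):
    o=bot.get_obs(); R=Ro.from_euler("xyz",o["tcp_rot"],degrees=True)
    print("t",round(o["time"],2),"pos",o["ee_pos"].round(4),"rot",o["tcp_rot"].round(2),"open",round(o["opening"],4),"grip",round(o["grasp_force"],1),"F",o["wrist_force"].round(1))
    print("travel mm",(R.inv().apply(np.array([tx,ty,tz])-o["ee_pos"])*1000).round(1),"twist",(R.inv()*Ro.from_euler("xyz",[180,0,yaw],degrees=True)).as_rotvec().round(4))
E
python3 -m crank '[{"gripper":85,"travel":[0,0,0],"twist":[0,0,-0.165]},{"gripper":85,"travel":[0,0,0],"twist":[0,0,-0.165]},{"gripper":85,"travel":[0,0,0],"twist":[0,0,-0.165]},{"gripper":85,"travel":[0,0,0],"twist":[0,0,-0.165]},{"gripper":85,"travel":[0,0,0],"twist":[0,0,-0.165]},{"gripper":85,"travel":[0,0,0],"twist":[0,0,-0.165]},{"gripper":85,"travel":[0,0,0],"twist":[0,0,-0.165]},{"gripper":85,"travel":[0,0,0],"twist":[0,0,-0.163]},{"gripper":85,"travel":[0,0,0],"twist":[0,0,0]}]' 40
python3 -c "
from h import *
plan(.4755,.252,.13,90.7)"
```

```text
time: 1.23
ee_pos: [0.1529, -0.5313, 0.2413]
tcp_rot: [178.9, 0.8, 91.2]
wrist_force: [47.8, 11.4, 57.2]
opening: 0.085
grasp_force: 37.7
t 1.23 pos [ 0.1529 -0.5313  0.2413] rot [178.92   0.8   91.24] open 0.085 grip 37.7 F [47.8 11.4 57.2]
travel mm [777.6 337.5 106.8] twist [0.019  0.0139 0.0096]
```

The wrist force and pose shift show the fingers are touching something. I'll look before moving.

```bash
python3 -c "
from h import *
a=bot.camera('wrist');b=bot.camera('top');c=bot.camera('scene')
o=np.zeros((480,760,3),np.uint8);o[:,:]=0
o[:300,:400]=cv2.resize(a,(400,300));o[:300,400:]=cv2.resize(b[340:480,460:628],(360,300));o[300:,:360]=cv2.resize(c[40:220,0:360],(360,180))
cv2.imwrite('pics/d.png',o[:,:,::-1]); print(bot.get_obs()['wrist_force'],bot.get_obs()['q'])"
```

```text
[49.37278428 14.63750512 56.87629028] [-74.40930713   4.53103481  10.71957915  95.09518398   0.86097623
  14.51026348]
```

View pics/d.png

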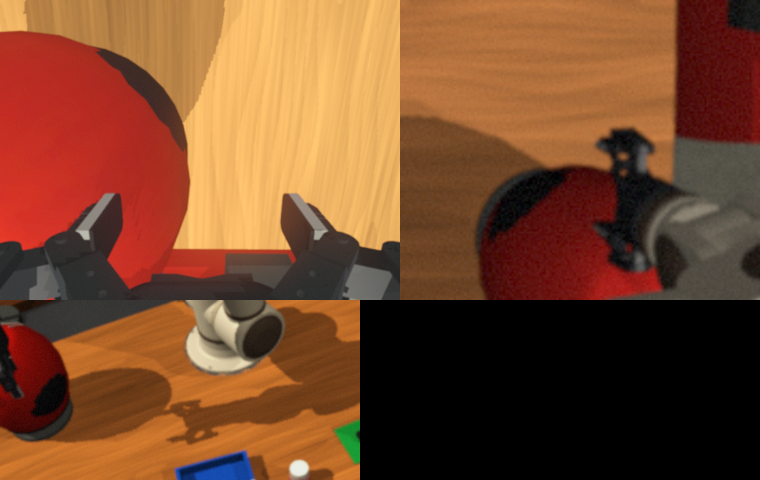

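One finger was pressing on the red domed object beside the start pose. I'll back off up and forward, then travel away from it.

```bash
python3 -m crank '[{"gripper":85,"travel":[0,20,-25],"twist":[0,0,0]},{"gripper":85,"travel":[0,20,-25],"twist":[0,0,0]},{"gripper":85,"travel":[48,20,0],"twist":[0,0,0]},{"gripper":85,"travel":[48,20,0],"twist":[0,0,0]},{"gripper":85,"travel":[48,20,0],"twist":[0,0,0]},{"gripper":85,"travel":[48,20,0],"twist":[0,0,0]},{"gripper":85,"travel":[48,20,0],"twist":[0,0,0]},{"gripper":85,"travel":[48,20,0],"twist":[0,0,0]},{"gripper":85,"travel":[48,20,0],"twist":[0,0,0]},{"gripper":85,"travel":[48,20,0],"twist":[0,0,0]},{"gripper":85,"travel":[48,20,0],"twist":[0,0,0]},{"gripper":85,"travel":[48,20,0],"twist":[0,0,0]}]' 40
python3 -c "
from h import *
plan(.4755,.252,.13,90.7)"
```

```text
time: 2.88
ee_pos: [0.3784, -0.0463, 0.2812]
tcp_rot: [180.0, 0.0, 90.7]
wrist_force: [1.6, -0.3, 0.3]
opening: 0.0848
grasp_force: 0.0
t 2.88 pos [ 0.3784 -0.0463  0.2812] rot [179.99   0.    90.68] open 0.0848 grip 0.0 F [ 1.6 -0.3  0.3]
travel mm [297.1 100.6 151.2] twist [ 0.0002  0.0001 -0.0003]
```

```bash
python3 -m crank '[{"gripper":85,"travel":[42,14,10],"twist":[0,0,0]},{"gripper":85,"travel":[42,14,10],"twist":[0,0,0]},{"gripper":85,"travel":[42,14,20],"twist":[0,0,0]},{"gripper":85,"travel":[42,14,20],"twist":[0,0,0]},{"gripper":85,"travel":[42,14,20],"twist":[0,0,0]},{"gripper":85,"travel":[42,14,20],"twist":[0,0,0]},{"gripper":85,"travel":[45,16.6,20],"twist":[0,0,0]},{"gripper":85,"travel":[0,0,31],"twist":[0,0,0]},{"gripper":85,"travel":[0,0,0],"twist":[0,0,0]}]' 40
python3 - <<'E'
from h import *
plan(.4755,.252,.030,90.7)
im=bot.camera('wrist'); cv2.imwrite('pics/w.png',im[:,:,::-1])
E
```

```text
time: 4.0
ee_pos: [0.4738, 0.2498, 0.1276]
tcp_rot: [-179.7, 0.1, 90.7]
wrist_force: [-1.1, 0.2, 0.5]
opening: 0.085
grasp_force: 0.0
t 4.0 pos [0.4738 0.2498 0.1276] rot [-1.7973e+02  1.4000e-01  9.0730e+01] open 0.085 grip 0.0 F [-1.1  0.2  0.5]
travel mm [ 2.4  2.2 97.6] twist [-0.0047  0.0025  0.0005]
```

View pics/w.png

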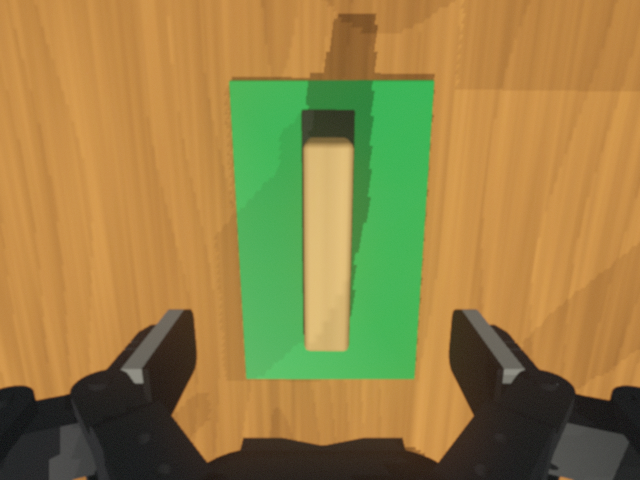

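The wrist view shows the grip top centred between the pads, with corners about (304,139), (353,139), (348,351) and (306,351). I'll check its position from those.

```bash
python3 - <<'E'
from h import *
G=np.array([px('wrist',u,v,.066) for u,v in((303,139),(354,139),(349,351),(305,351))]); print(G.round(4),G.mean(0))
F=np.array([px('wrist',u,v,.02) for u,v in((302,110),(355,110))]); print(F.round(4))
E
```

```text
[[0.4648 0.3087 0.066 ]
 [0.4886 0.309  0.066 ]
 [0.4896 0.1979 0.066 ]
 [0.466  0.1976 0.066 ]] [0.47724342 0.25329207 0.066     ]
[[0.4622 0.322  0.02  ]
 [0.4918 0.3223 0.02  ]]
```

```bash
python3 -m crank '[{"gripper":85,"travel":[2,2.5,30],"twist":[0,0,0]},{"gripper":85,"travel":[0,0,30],"twist":[0,0,0]},{"gripper":85,"travel":[0,0,25],"twist":[0,0,0]},{"gripper":85,"travel":[0,0,12],"twist":[0,0,0]},{"gripper":85,"travel":[0,0,0],"twist":[0,0,0]},{"gripper":85,"travel":[0,0,0],"twist":[0,0,0]}]' 40
python3 -c "
from h import *
plan(.477,.2525,.030,90.6)"
```

```text
time: 4.8
ee_pos: [0.4784, 0.2525, 0.0348]
tcp_rot: [179.9, -0.1, 90.7]
wrist_force: [0.4, -0.4, 0.4]
opening: 0.0849
grasp_force: 0.0
t 4.8 pos [0.4784 0.2525 0.0348] rot [ 1.799e+02 -5.000e-02  9.067e+01] open 0.0849 grip 0.0 F [ 0.4 -0.4  0.4]
travel mm [ 0.  -1.4  4.8] twist [ 0.0018 -0.0009  0.0013]
```

```bash
python3 -m crank '[{"gripper":60,"travel":[0,-1,3],"twist":[0,0,0]},{"gripper":20,"travel":[0,0,0],"twist":[0,0,0]},{"gripper":10,"travel":[0,0,0],"twist":[0,0,0]},{"gripper":10,"travel":[0,0,0],"twist":[0,0,0]},{"gripper":10,"travel":[0,0,0],"twist":[0,0,0]},{"gripper":10,"travel":[0,0,0],"twist":[0,0,0]},{"gripper":10,"travel":[0,0,0],"twist":[0,0,0]}]' 60
python3 -c "
from h import *
plan(.477,.2525,.180,90.6)"
```

```text
time: 5.68
ee_pos: [0.4767, 0.2523, 0.0304]
tcp_rot: [180.0, -0.0, 90.7]
wrist_force: [-1.8, 0.8, 3.4]
opening: 0.0232
grasp_force: 59.3
t 5.67 pos [0.4767 0.2523 0.0304] rot [ 1.7999e+02 -1.0000e-02  9.0690e+01] open 0.0232 grip 59.3 F [-1.8  0.8  3.4]
travel mm [   0.2    0.3 -149.6] twist [ 0.0001 -0.0002  0.0016]
```

```bash
python3 -m crank '[{"gripper":10,"travel":[0,0,-15],"twist":[0,0,0]},{"gripper":10,"travel":[0,0,-30],"twist":[0,0,0]},{"gripper":10,"travel":[0,0,-35],"twist":[0,0,0]},{"gripper":10,"travel":[0,0,-35],"twist":[0,0,0]},{"gripper":10,"travel":[-20,5,-35],"twist":[0,0,0]},{"gripper":10,"travel":[-38,12,0],"twist":[0,0,0]},{"gripper":10,"travel":[-38,12,0],"twist":[0,0,0]},{"gripper":10,"travel":[-38,12,0],"twist":[0,0,0]},{"gripper":10,"travel":[-38,12,0],"twist":[0,0,0]},{"gripper":10,"travel":[-38,12,0],"twist":[0,0,0]},{"gripper":10,"travel":[-38,12,0],"twist":[0,0,0]},{"gripper":10,"travel":[-38,12,0],"twist":[0,0,0]}]' 60
python3 -c "
from h import *
plan(.6311,-.22,.18,82.5)"
```

```text
time: 7.18
ee_pos: [0.5693, -0.034, 0.1809]
tcp_rot: [180.0, 0.0, 90.7]
wrist_force: [0.1, 0.4, -2.2]
opening: 0.0231
grasp_force: 59.2
t 7.17 pos [ 0.5693 -0.034   0.1809] rot [179.99   0.    90.68] open 0.0231 grip 59.2 F [ 0.1  0.4 -2.2]
travel mm [-186.7   59.6    0.9] twist [0.0002 0.     0.1428]
```

```bash
python3 -m crank '[{"gripper":10,"travel":[-38,12,0],"twist":[0,0,0]},{"gripper":10,"travel":[-38,12,0],"twist":[0,0,0]},{"gripper":10,"travel":[-38,12,0],"twist":[0,0,0]},{"gripper":10,"travel":[-36,12,0],"twist":[0,0,0]},{"gripper":10,"travel":[-36,12,0],"twist":[0,0,0]},{"gripper":10,"travel":[0,0,0],"twist":[0,0,0.07]},{"gripper":10,"travel":[0,0,20],"twist":[0,0,0.073]},{"gripper":10,"travel":[0,0,30],"twist":[0,0,0]},{"gripper":10,"travel":[0,0,20],"twist":[0,0,0]},{"gripper":10,"travel":[0,0,10],"twist":[0,0,0]},{"gripper":10,"travel":[0,0,0],"twist":[0,0,0]},{"gripper":10,"travel":[0,0,0],"twist":[0,0,0]}]' 60
python3 - <<'E'
from h import *
plan(.6311,-.22,.068,82.5)
im=bot.camera('wrist'); t=bot.camera('top')
o=np.zeros((480,790,3),np.uint8); o[:,:390]=im[:,125:515]; o[:,390:]=cv2.resize(t[200:320,360:460],(400,480),interpolation=cv2.INTER_CUBIC)
cv2.imwrite('pics/w2.png',o[:,:,::-1])
E
```

```text
time: 8.68
ee_pos: [0.6318, -0.2181, 0.1015]
tcp_rot: [179.9, 0.0, 82.5]
wrist_force: [-0.2, -0.8, -1.8]
opening: 0.0233
grasp_force: 59.5
t 8.68 pos [ 0.6318 -0.2181  0.1015] rot [1.7992e+02 2.0000e-02 8.2500e+01] open 0.0233 grip 59.5 F [-0.2 -0.8 -1.8]
travel mm [-2.  -0.5 33.5] twist [ 0.0014  0.0003 -0.0001]
```

View pics/w2.png

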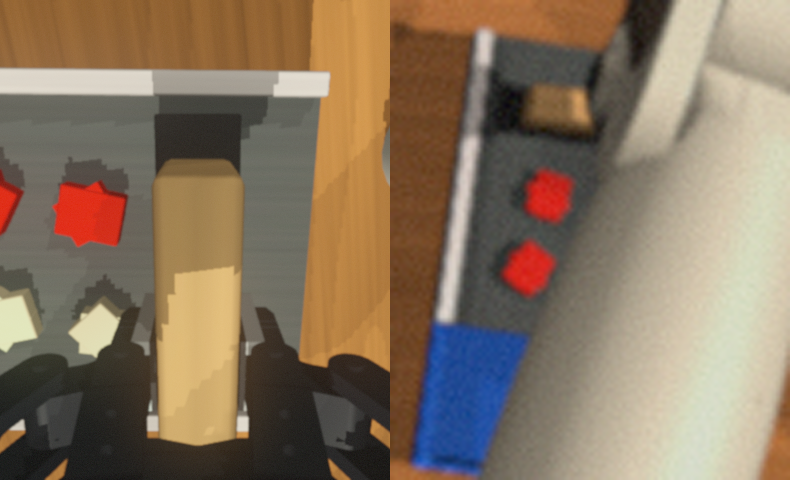

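The scraper sits square between the rails and behind all four chips. I'll lower it and wipe.

```bash
python3 -m crank '[{"gripper":10,"travel":[-2,0,15],"twist":[0,0,0]},{"gripper":10,"travel":[0,0,12],"twist":[0,0,0]},{"gripper":10,"travel":[0,0,6],"twist":[0,0,0]},{"gripper":10,"travel":[0,0,0],"twist":[0,0,0]},{"gripper":10,"travel":[0,0,0],"twist":[0,0,0]}]' 60
python3 -c "
from h import *
plan(.4824,-.20,.068,82.5)"
```

```text
time: 9.4
ee_pos: [0.631, -0.2199, 0.067]
tcp_rot: [-180.0, -0.0, 82.5]
wrist_force: [1.1, 1.1, -2.4]
opening: 0.0236
grasp_force: 59.6
t 9.4 pos [ 0.631  -0.2199  0.067 ] rot [-179.98   -0.     82.49] open 0.0236 grip 59.6 F [ 1.1  1.1 -2.4]
travel mm [   0.3 -149.9   -1. ] twist [-0.0003 -0.0001 -0.0001]
```

```bash
python3 -m crank '[{"gripper":10,"travel":[0,-6,0],"twist":[0,0,0]},{"gripper":10,"travel":[0,-10,0],"twist":[0,0,0]},{"gripper":10,"travel":[0,-12,0],"twist":[0,0,0]},{"gripper":10,"travel":[0,-12,0],"twist":[0,0,0]},{"gripper":10,"travel":[0,-12,0],"twist":[0,0,0]},{"gripper":10,"travel":[0,-12,0],"twist":[0,0,0]},{"gripper":10,"travel":[0,-12,0],"twist":[0,0,0]},{"gripper":10,"travel":[0,-10,0],"twist":[0,0,0]},{"gripper":10,"travel":[0,-10,0],"twist":[0,0,0]},{"gripper":10,"travel":[0,-10,0],"twist":[0,0,0]},{"gripper":10,"travel":[0,-10,0],"twist":[0,0,0]},{"gripper":10,"travel":[0,-10,0],"twist":[0,0,0]}]' 60
python3 -m crank '[{"gripper":10,"travel":[0,-8,0],"twist":[0,0,0]},{"gripper":10,"travel":[0,-8,0],"twist":[0,0,0]},{"gripper":10,"travel":[0,-8,0],"twist":[0,0,0]},{"gripper":10,"travel":[0,-6,0],"twist":[0,0,0]},{"gripper":10,"travel":[0,0,0],"twist":[0,0,0]},{"gripper":10,"travel":[0,0,0],"twist":[0,0,0]},{"gripper":10,"travel":[0,0,-20],"twist":[0,0,0]},{"gripper":10,"travel":[0,0,-40],"twist":[0,0,0]},{"gripper":10,"travel":[0,0,-40],"twist":[0,0,0]},{"gripper":10,"travel":[0,0,-20],"twist":[0,0,0]},{"gripper":10,"travel":[0,0,0],"twist":[0,0,0]}]' 60
python3 - <<'E'
from h import *
plan(.477,.2525,.18,90.7)
im=bot.camera('wrist'); t=bot.camera('scene')
o=np.zeros((480,790,3),np.uint8); o[:,:390]=im[:,125:515]; o[:,390:]=cv2.resize(t[180:330,165:290],(400,480),interpolation=cv2.INTER_CUBIC)
cv2.imwrite('pics/w3.png',o[:,:,::-1])
E
```

```text
time: 10.9
ee_pos: [0.5055, -0.2034, 0.0673]
tcp_rot: [-180.0, 0.0, 82.5]
wrist_force: [0.8, -0.2, -2.1]
opening: 0.0234
grasp_force: 59.7
time: 12.28
ee_pos: [0.4773, -0.1999, 0.1887]
tcp_rot: [179.8, 0.0, 82.5]
wrist_force: [0.7, -0.1, -3.2]
opening: 0.0236
grasp_force: 59.8
t 12.28 pos [ 0.4773 -0.1999  0.1887] rot [1.7984e+02 4.0000e-02 8.2500e+01] open 0.0236 grip 59.8 F [ 0.7 -0.1 -3.2]
travel mm [448.5 -59.4   8.2] twist [ 0.0027  0.0009 -0.1431]
```

View pics/w3.png

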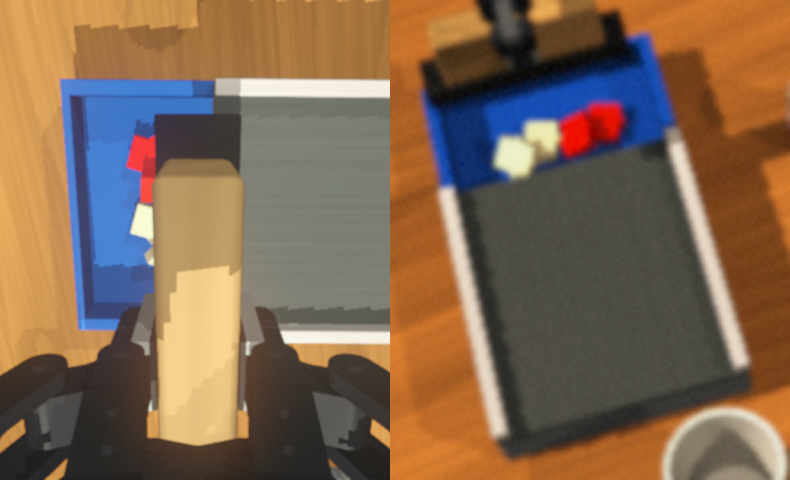

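All four chips lie in the tray. In the scene view they are in a row at (515,155), (542,138), (576,133) and (606,120), and the plate is bare. I'll carry the scraper back.

```bash
python3 -m crank '[{"gripper":10,"travel":[0,0,0],"twist":[0,0,-0.07]},{"gripper":10,"travel":[0,0,0],"twist":[0,0,-0.073]},{"gripper":10,"travel":[20,0,0],"twist":[0,0,0]},{"gripper":10,"travel":[40,0,0],"twist":[0,0,0]},{"gripper":10,"travel":[40,0,0],"twist":[0,0,0]},{"gripper":10,"travel":[40,1,0],"twist":[0,0,0]},{"gripper":10,"travel":[40,1,0],"twist":[0,0,0]},{"gripper":10,"travel":[40,1,0],"twist":[0,0,0]},{"gripper":10,"travel":[40,1,0],"twist":[0,0,0]},{"gripper":10,"travel":[40,1,0],"twist":[0,0,0]},{"gripper":10,"travel":[40,0,0],"twist":[0,0,0]},{"gripper":10,"travel":[40,0,0],"twist":[0,0,0]}]' 60
python3 -m crank '[{"gripper":10,"travel":[40,0,0],"twist":[0,0,0]},{"gripper":10,"travel":[25,0,0],"twist":[0,0,0]},{"gripper":10,"travel":[0,0,30],"twist":[0,0,0]},{"gripper":10,"travel":[0,0,35],"twist":[0,0,0]},{"gripper":10,"travel":[0,0,35],"twist":[0,0,0]},{"gripper":10,"travel":[0,0,25],"twist":[0,0,0]},{"gripper":10,"travel":[0,0,15],"twist":[0,0,0]},{"gripper":10,"travel":[0,0,0],"twist":[0,0,0]},{"gripper":10,"travel":[0,0,0],"twist":[0,0,0]},{"gripper":10,"travel":[0,0,0],"twist":[0,0,0]}]' 60
python3 -c "
from h import *
plan(.477,.245,.0304,90.7)"
```

```text
time: 13.88
ee_pos: [0.4757, 0.1825, 0.1864]
tcp_rot: [-179.9, 0.0, 90.6]
wrist_force: [0.2, 0.5, -2.3]
opening: 0.0234
grasp_force: 59.7
time: 15.12
ee_pos: [0.4766, 0.2458, 0.0484]
tcp_rot: [179.9, -0.0, 90.7]
wrist_force: [0.4, -0.7, -2.0]
opening: 0.0232
grasp_force: 59.6
t 15.12 pos [0.4766 0.2458 0.0484] rot [ 1.7991e+02 -5.0000e-02  9.0680e+01] open 0.0232 grip 59.6 F [ 0.4 -0.7 -2. ]
travel mm [-0.8  0.3 18. ] twist [ 0.0016 -0.0008 -0.0004]
```

```bash
python3 -m crank '[{"gripper":10,"travel":[0,0,9],"twist":[0,0,0]},{"gripper":10,"travel":[0,0,6],"twist":[0,0,0]},{"gripper":10,"travel":[0,0,2],"twist":[0,0,0]},{"gripper":10,"travel":[0,0,1],"twist":[0,0,0]},{"gripper":10,"travel":[0,0,0],"twist":[0,0,0]},{"gripper":10,"travel":[0,0,0],"twist":[0,0,0]}]' 60
python3 -c "
from h import *
plan(.477,.245,.0304,90.7)"
```

```text
time: 15.88
ee_pos: [0.4757, 0.2453, 0.0305]
tcp_rot: [-180.0, 0.0, 90.7]
wrist_force: [-6.2, -4.5, 10.2]
opening: 0.0236
grasp_force: 61.4
t 15.88 pos [0.4757 0.2453 0.0305] rot [-179.99    0.     90.68] open 0.0236 grip 61.4 F [-6.2 -4.5 10.2]
travel mm [-0.3  1.2  0.1] twist [-0.0001  0.     -0.0003]
```

The scraper is in contact with the mat. I'll release it, rise straight up, and check.

```bash
python3 -m crank '[{"gripper":30,"travel":[0,0,0],"twist":[0,0,0]},{"gripper":45,"travel":[0,0,0],"twist":[0,0,0]},{"gripper":85,"travel":[0,0,0],"twist":[0,0,0]},{"gripper":85,"travel":[0,0,0],"twist":[0,0,0]},{"gripper":85,"travel":[0,0,0],"twist":[0,0,0]},{"gripper":85,"travel":[0,0,0],"twist":[0,0,0]},{"gripper":85,"travel":[0,0,-20],"twist":[0,0,0]},{"gripper":85,"travel":[0,0,-40],"twist":[0,0,0]},{"gripper":85,"travel":[0,0,-40],"twist":[0,0,0]},{"gripper":85,"travel":[0,0,-40],"twist":[0,0,0]},{"gripper":85,"travel":[0,0,-20],"twist":[0,0,0]},{"gripper":85,"travel":[0,0,0],"twist":[0,0,0]}]'
python3 - <<'E'
from h import *
plan(.477,.245,.2,90.7)
im=bot.camera('wrist'); t=bot.camera('top')
o=np.zeros((480,790,3),np.uint8); o[:,:390]=im[:,125:515]; o[:,390:]=cv2.resize(t[220:340,360:460],(400,480),interpolation=cv2.INTER_CUBIC)
cv2.imwrite('pics/w4.png',o[:,:,::-1])
E
```

```text
time: 17.38
ee_pos: [0.4767, 0.2458, 0.1907]
tcp_rot: [179.9, -0.1, 90.7]
wrist_force: [0.0, 0.7, -0.3]
opening: 0.0848
grasp_force: 0.0
t 17.38 pos [0.4767 0.2458 0.1907] rot [ 1.7986e+02 -7.0000e-02  9.0690e+01] open 0.0848 grip 0.0 F [ 0.   0.7 -0.3]
travel mm [-0.8  0.3 -9.3] twist [ 0.0025 -0.0013 -0.0002]
```

View pics/w4.png

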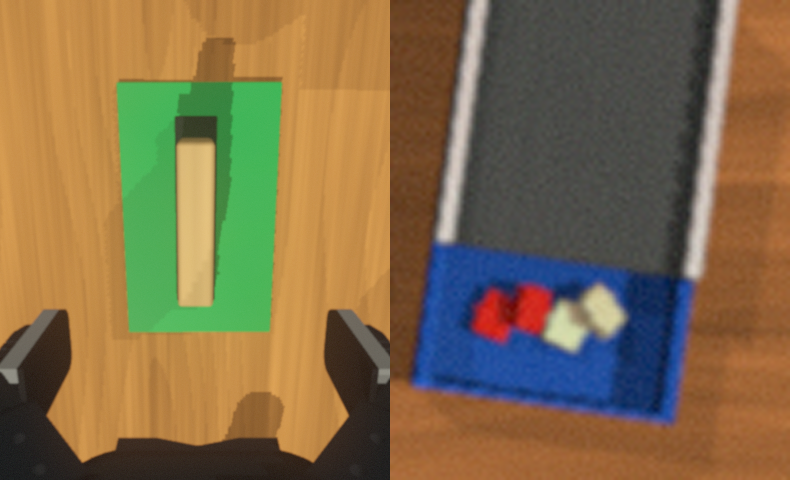

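The scraper stands upright on its mat, with the grip top at (177..215, 140..305) in the wrist view. All four chips lie well inside the tray, at about (493,315), (532,308), (566,328) and (603,311) in the right panel.

```bash
python3 -c "
from workcell import bot
print(bot.job_done())"
```

```text
the job is handed in; nothing more can be done
None
```

All four chips are in the tray and the scraper stands upright on its mat, released, with the job handed in at about 17 s; the one mishap was a finger pressing the red domed object by the start pose (about 75 N at the wrist) before I backed off, and the hand-in returned no verdict.

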